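Find the rocking corner of a jig plate and flatten its shim

TASK

One corner of the aluminium jig plate rocks. Press down on the blue corner pads with a fingertip to find the corner that gives, then press the brass shim of that corner down flat. Leave the other three shims standing, lift nothing, and leave the screwdriver, pliers and lens blank alone.

Things in the scene. Friction and masses are not known exactly. Their poses are not given: they have to be found in the camera images.
- bed: fixed dark steel bed, 184 x 234 mm, 12 mm thick, with a low rim (top 26 mm above the worktop) round the jig plate; origin at the centre of its underside on the worktop, x across its short side away from the robot, y along its long side to the left, z up
- plate: aluminium jig plate, 150 (x) x 200 (y) x 10 mm, 0.8 kg, lying loose inside the rim on four hidden feet, one under each corner pad (three solid; the fourth, a different one each time, gives; all look alike). A black ring 42 mm across, 5 mm high, sits at its middle. Origin at the centre of its underside, 20 mm above the worktop, axes as the bed's
- pad_nl: round blue pad at the near left corner of the plate (x -58, y 83 mm from the plate's middle), 26 mm across, where that corner is pressed; origin at the centre of its underside on the plate's top, 30 mm above the worktop; its top is 2 mm higher. If this is the rocking corner, a push of about 4 N takes it down 5 mm and it springs back (the opposite corner lifts meanwhile); else it stays firm
- pad_nr: round blue pad at the near right corner of the plate (x -58, y -83 mm from the plate's middle), 26 mm across, where that corner is pressed; origin at the centre of its underside on the plate's top, 30 mm above the worktop; its top is 2 mm higher. If this is the rocking corner, a push of about 4 N takes it down 5 mm and it springs back (the opposite corner lifts meanwhile); else it stays firm
- pad_fl: round blue pad at the far left corner of the plate (x 58, y 83 mm from the plate's middle), 26 mm across, where that corner is pressed; origin at the centre of its underside on the plate's top, 30 mm above the worktop; its top is 2 mm higher. If this is the rocking corner, a push of about 4 N takes it down 5 mm and it springs back (the opposite corner lifts meanwhile); else it stays firm
- pad_fr: round blue pad at the far right corner of the plate (x 58, y -83 mm from the plate's middle), 26 mm across, where that corner is pressed; origin at the centre of its underside on the plate's top, 30 mm above the worktop; its top is 2 mm higher. If this is the rocking corner, a push of about 4 N takes it down 5 mm and it springs back (the opposite corner lifts meanwhile); else it stays firm
- shim_nl (a point): crown (highest point) of the near left corner's bowed brass shim, which lies in a black frame 26 x 40 mm, x -34, y 49 mm from the plate's middle, 42 mm from the blue pad towards the middle; at the start the crown is about 8 mm above the plate's top
- leaf_nl (a joint): how far the near left shim is pressed down, m: 0 = standing 9 mm proud of the plate, 0.008 = its stop, flat (crown 1 mm above the plate). It moves down under about 7 to 8 N and stays where it is left; over the rocking corner the plate goes down under the push before the shim moves
- shim_nr (a point): crown (highest point) of the near right corner's bowed brass shim, which lies in a black frame 26 x 40 mm, x -34, y -49 mm from the plate's middle, 42 mm from the blue pad towards the middle; at the start the crown is about 8 mm above the plate's top
- leaf_nr (a joint): how far the near right shim is pressed down, m: 0 = standing 9 mm proud of the plate, 0.008 = its stop, flat (crown 1 mm above the plate). It moves down under about 7 to 8 N and stays where it is left; over the rocking corner the plate goes down under the push before the shim moves
- shim_fl (a point): crown (highest point) of the far left corner's bowed brass shim, which lies in a black frame 26 x 40 mm, x 34, y 49 mm from the plate's middle, 42 mm from the blue pad towards the middle; at the start the crown is about 8 mm above the plate's top
- leaf_fl (a joint): how far the far left shim is pressed down, m: 0 = standing 9 mm proud of the plate, 0.008 = its stop, flat (crown 1 mm above the plate). It moves down under about 7 to 8 N and stays where it is left; over the rocking corner the plate goes down under the push before the shim moves
- shim_fr (a point): crown (highest point) of the far right corner's bowed brass shim, which lies in a black frame 26 x 40 mm, x 34, y -49 mm from the plate's middle, 42 mm from the blue pad towards the middle; at the start the crown is about 8 mm above the plate's top
- leaf_fr (a joint): how far the far right shim is pressed down, m: 0 = standing 9 mm proud of the plate, 0.008 = its stop, flat (crown 1 mm above the plate). It moves down under about 7 to 8 N and stays where it is left; over the rocking corner the plate goes down under the push before the shim moves
- driver: bystander: red precision screwdriver, 101 mm, lying loose left of the bed; origin at the centre of its underside
- pliers: bystander: small pliers with red handles, 119 mm, lying loose right of the bed; origin at the centre of its underside
- lens: bystander: clear round lens blank, 66 mm across, 9 mm thick, lying loose to the left; origin at the centre of its underside

How it is judged:
By the outcome, as a careful person would: the job done as asked, in the order asked, and still so for the second after the job is handed in, with the robot touching nothing.
It also fails if it takes over 45 s, if anything falls off the work surface, if the arm or the gripper's body presses on something with over 40 N, if the wrist force passes 120 N, or if a joint passes its speed limit or range.

ROBOT

A 7-joint arm with a two-finger parallel gripper is mounted at the origin on a cart in front of the work surface, level with it; the furniture and walls round the work are solid. World frame = base frame: x ahead of the robot, y to its left, z up, the work surface at z = 0. Lengths are in m, angles in rad, forces in N, time in s.
With the tool pointing down it reaches from about 0.4 to 0.875 m from the base axis. Payload 4.4 kg.
Tool frame: the origin (TCP) lies midway between the tips of the shut fingers; the grasp point (between the pads) lies 19 mm behind it; z points along the fingers, y is the direction in which the jaws open and shut (so a half turn about z gives the same grasp; the last joint's range is limited). The gripper opens to 85 mm and grips with 20 to 120 N. Pads are 22 mm wide; open, the fingers measure 114 mm over their backs; the gripper's body (76 mm by 85 mm) begins 54 mm behind the grasp point. The pads swing forward as they close: fully open they stand 13 mm farther back than shut.
Start: joints at [-1.395, 0.628, 0.038, 1.517, -0.027, 0.996, -0.02], TCP at [0.156, 0.631, 0.231] pointing down, gripper open.
Joint ranges: [-3.06, 3.06], [-0.37, 2.12], [-1.25, 1.32], [0.18, 2.47], [-1.1, 4.24], [0.23, 1.98], [-2.94, 2.94]. Speed limits (rad/s): [2.57, 2.57, 3.14, 3.14, 3.14, 3.14, 3.14].

INTERFACE

Orientations are given as a unit quaternion [x, y, z, w].
In Python, from station import arm gives the robot as it stands.
- The arm moves only by the tool carry_out, never from a script. Its argument "targets" is a list that holds one entry, the list of rows, each a list of 7 numbers: the turn, a rotation vector about the tool's x, y, z in degrees, then the shift along the tool's x, y, z in cm, then the closure, from 0 (fully open) to 1 (shut). A call has 1 to 20 rows; each row is the pose to reach, as a shift and turn from the pose measured when the call began, along the tool's axes at that moment; what a row does not reach only later rows make up. A row lasts 1/8 s, in which the tool goes at most 62.5 mm and 10.7 degrees, less where a joint would pass 70% of its speed; a pose out of reach is approached as far as the arm can. A call with a gripper value outside its range is refused whole. The fingers move at their own pace and stop on an object; the grip force is fixed at half the most. Time passes only in rows, so rows that repeat a pose let the fingers close. It gives the time, the measured TCP pose, the force and the opening at its end, in the units of the state.
- arm.state(): the state, without advancing time (a new reading comes with each control period).
- arm.camera(name): name is "scene" or "top"; returns a dict with "pixels" (420x560x3 uint8, blue, green, red), "range_z" (420x560 float32, m along the optical axis (not along the pixel's ray), 0 where there is no reading), "fov_y" (degrees; the focal length in pixels is half the picture's height over the tangent of half this angle, whatever the lens; pixels are square), "cx", "cy" (the principal point, pixels), "distortion" ([k1, k2, p1, p2, k3] as OpenCV has them; the pictures are not rectified), "camera_from_world" (4x4, takes a point from world to camera coordinates). Camera axes: x right, y down, z forward; pixel columns grow to the right and rows downward; lengths in m; the calibration is good to about 2 mm. A picture is of the moment at which its call begins.
- arm.hand_in(): hands the job in, once; it reports no verdict.
The state is a dict: "time_s": time; "q": joint angles; "joint_vel": joint speeds; "effort": joint torques, N m; "ee_pos": TCP position; "orientation": TCP orientation; "ft_force": force on the tool from outside, world axes, zero at the start; "torque": the same for the moment, N m; "grip_width": finger opening in m.
Only numpy, scipy, OpenCV 4.12 (cv2) and the standard library are available. Lean on these libraries where they do the work, as an engineer would, in place of code of your own. Each camera call takes 0.05 s, during which the arm holds its last target.

## Working session

There is one attempt and no reset: what is moved stays moved. The work goes in short steps, Python scripts to look and compute and a tool call to move; the robot and the scene stay as the last step left them, time stands still between calls to the robot, and variables do not carry over. Pictures are saved under pics/ and viewed, and the job is handed in when it is done.

Besides the shell and the picture viewer there is one more tool, called after "Call:" as a command line: name --argument value ..., lists and objects as JSON in quotes. carry_out: Moves the arm, as the interface text tells. Its arguments: {"type":"object","properties":{"targets":{"type":"array","items":{"type":"array","items":{"type":"array","items":{"type":"number"}}}}},"required":["targets"]}

```bash
ls; mkdir -p pics; python3 - <<'E'
from station import arm
import cv2,numpy as np
print(arm.state())
for n in("scene","top"):
    c=arm.camera(n); cv2.imwrite(f"pics/{n}0.png",c["pixels"]); np.savez(f"{n}0.npz",**c)
    print(n,c["fov_y"],c["cx"],c["cy"],c["distortion"]); print(np.round(c["camera_from_world"],4))
E
```

```text
pics
{'time_s': 0.0, 'q': array([-1.39482846,  0.62934321,  0.03844584,  1.51832843, -0.02697941,
        0.99631314, -0.01999586]), 'joint_vel': array([ 1.57697381e-03, -1.88229020e-03, -5.89778272e-04,  9.10862690e-06,
       -7.68685113e-04,  5.93758292e-05,  1.16290359e-03]), 'effort': array([-4.27034720e-04, -5.63409162e+01,  1.22598846e+00, -1.93446028e+01,
        1.08736003e-02,  1.04648952e-02, -4.71054715e-07]), 'ee_pos': array([0.15545614, 0.63051038, 0.23040371]), 'orientation': array([ 1.20583183e-01,  9.92702784e-01, -9.32533222e-04, -9.14068922e-05]), 'ft_force': array([0.63958879, 0.67295769, 0.24708325]), 'torque': array([ 0.01565319,  0.0450845 , -0.01329479]), 'grip_width': 0.08560454759374733}
scene 50.0180348589366 280.73662951934716 207.91673632324614 [-0.06293182  0.          0.          0.          0.        ]
[[ 0.8091 -0.5876  0.0081 -0.3066]
 [-0.3438 -0.4846 -0.8043  0.3019]
 [ 0.4765  0.648  -0.5942  0.5928]
 [ 0.      0.      0.      1.    ]]
top 49.54239816881474 277.58941155044386 212.21608237189267 [-0.11225594  0.          0.          0.          0.        ]
[[ 0.0288 -0.9996  0.0029  0.1591]
 [-0.9846 -0.0288 -0.1727  0.5238]
 [ 0.1727  0.0021 -0.985   0.9034]
 [ 0.      0.      0.      1.    ]]
```

View pics/scene0.png

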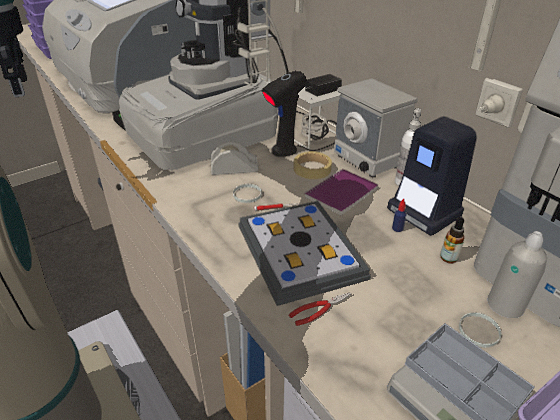

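View pics/top0.png

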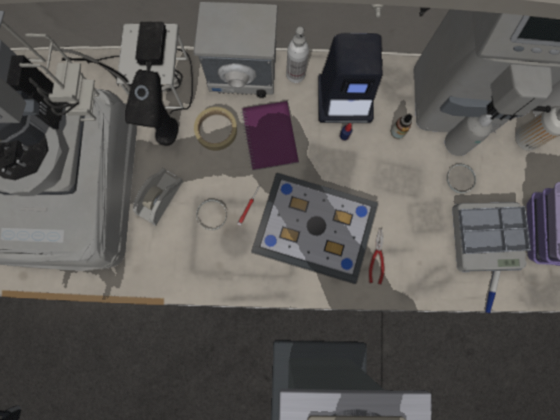

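The top view shows the plate's four blue pads at about (287,188), (362,211), (270,241), (347,264), with the ring at (317,226). The screwdriver is at (246,210), the pliers at (377,260) and the lens at (212,213).

```bash
cat > h.py <<'E'
import cv2,numpy as np
def K(c):
    f=210/np.tan(np.radians(float(c["fov_y"]))/2); return np.array([[f,0,float(c["cx"])],[0,f,float(c["cy"])],[0,0,1]])
def ray(c,uv,z):
    p=cv2.undistortPoints(np.array([[uv]],float),K(c),np.array(c["distortion"],float))[0,0]
    T=np.array(c["camera_from_world"]);R=T[:3,:3];o=-R.T@T[:3,3];d=R.T@np.array([p[0],p[1],1])
    return o+d*(z-o[2])/d[2]
def depthpt(c,uv):
    u,v=int(round(uv[0])),int(round(uv[1]));Z=np.median(c["range_z"][v-1:v+2,u-1:u+2])
    p=cv2.undistortPoints(np.array([[uv]],float),K(c),np.array(c["distortion"],float))[0,0]
    T=np.array(c["camera_from_world"]);return T[:3,:3].T@(np.array([p[0]*Z,p[1]*Z,Z])-T[:3,3])
def blobs(c,box,kind):
    im=c["pixels"];hsv=cv2.cvtColor(im,cv2.COLOR_BGR2HSV)
    lo,hi=((100,110,50),(125,255,255)) if kind=="blue" else ((10,110,60),(30,255,255))
    m=cv2.inRange(hsv,lo,hi);mm=np.zeros_like(m);x0,y0,x1,y1=box;mm[y0:y1,x0:x1]=m[y0:y1,x0:x1]
    n,l,s,ce=cv2.connectedComponentsWithStats(mm)
    return [(ce[i],s[i,4]) for i in range(1,n) if s[i,4]>25]
E
python3 - <<'E'
from h import *
boxes={"top":(245,170,385,285),"scene":(235,198,375,305)}
names=["nl","nr","fl","fr"]; 
loc=np.array([[-58,83],[-58,-83],[58,83],[58,-83]])/1e3; sl=np.array([[-34,49],[-34,-49],[34,49],[34,-49]])/1e3
for n in boxes:
    c=dict(np.load(n+"0.npz"))
    P=[]
    for k,z in(("blue",.032),("brass",.038)):
        for ce,a in blobs(c,boxes[n],k):
            r=ray(c,ce,z);print(n,k,np.round(ce,1),a,np.round(r,4),np.round(depthpt(c,ce),4))
            if k=="blue":P.append(r[:2])
    P=np.array(P);print(len(P))
    if len(P)==4:
        m=P.mean(0);best=None
        for t in np.radians(np.arange(-60,60,.1)):
            R=np.array([[np.cos(t),-np.sin(t)],[np.sin(t),np.cos(t)]]);Q=loc@R.T+m
            D=np.linalg.norm(Q[:,None]-P[None],axis=2).min(1)
            if best is None or D.sum()<best[0]:best=(D.sum(),t,Q,sl@R.T+m,D)
        print("mid",m,"yaw",np.degrees(best[1]),"res",best[4]);print(np.round(best[2],4));print(np.round(best[3],4))
E
```

```text
top blue [286.2 188.5] 89 [0.5733 0.1573 0.032 ] [0.5731 0.1573 0.0329]
top blue [361.1 211. ] 90 [ 0.5291 -0.0029  0.032 ] [ 0.5287 -0.0025  0.0344]
top blue [270.3 240.4] 84 [0.461  0.1877 0.032 ] [0.4609 0.1877 0.0327]
top blue [346.3 263.3] 94 [0.4175 0.0282 0.032 ] [0.4174 0.0283 0.0329]
top brass [343.6 217.1] 117 [0.514  0.0352 0.038 ] [0.5139 0.0353 0.0386]
top brass [287.8 236. ] 37 [0.4707 0.1516 0.038 ] [0.4706 0.1516 0.0385]
top brass [333.8 247.6] 151 [0.449  0.0552 0.038 ] [0.4489 0.0553 0.0384]
4
mid [0.49521825 0.09256687] yaw -15.399999999999366 res [3.99659265e-04 3.05593063e-04 1.41292368e-04 7.35163951e-05]
[[ 0.4613  0.188 ]
 [ 0.4173  0.0279]
 [ 0.5732  0.1572]
 [ 0.5291 -0.0029]]
[[0.4755 0.1488]
 [0.4494 0.0544]
 [0.541  0.1308]
 [0.515  0.0363]]
scene blue [310.3 208.9] 69 [0.5718 0.1598 0.032 ] [0.57   0.1578 0.0339]
scene blue [257.9 220.7] 78 [0.4593 0.1903 0.032 ] [0.4569 0.1866 0.0355]
scene blue [346.6 259.9] 105 [ 0.5272 -0.0011  0.032 ] [ 0.5256 -0.0026  0.034 ]
scene blue [287.7 275.5] 114 [0.4153 0.0298 0.032 ] [0.4136 0.0275 0.0348]
scene brass [307.2 221. ] 106 [0.5357 0.1256 0.038 ] [0.535  0.1248 0.0388]
scene brass [275.6 228.2] 120 [0.4703 0.1437 0.038 ] [0.4699 0.1432 0.0386]
scene brass [327.7 251.1] 143 [0.51   0.0326 0.038 ] [0.5098 0.0324 0.0382]
scene brass [294.  259.7] 147 [0.445  0.0507 0.038 ] [0.4446 0.0502 0.0386]
4
mid [0.49339414 0.0946988 ] yaw -15.399999999999366 res [0.00030877 0.00033028 0.0005913  0.00036338]
[[ 0.4595  0.1901]
 [ 0.4154  0.0301]
 [ 0.5714  0.1593]
 [ 0.5273 -0.0007]]
[[0.4736 0.151 ]
 [0.4476 0.0565]
 [0.5392 0.1329]
 [0.5132 0.0384]]
```

```bash
cat >> h.py <<'E'
from scipy.spatial.transform import Rotation as Ro
MID=np.array([.4945,.0935]);YAW=np.radians(-15.4)
L={"pnl":(-58,83),"pnr":(-58,-83),"pfl":(58,83),"pfr":(58,-83),"snl":(-34,49),"snr":(-34,-49),"sfl":(34,49),"sfr":(34,-49)}
def tgt(n,z):
    x,y=np.array(L[n])/1e3;c,s=np.cos(YAW),np.sin(YAW);return np.array([*(MID+[c*x-s*y,s*x+c*y]),z])
Rt=Ro.from_matrix(np.array([[-np.cos(YAW),-np.sin(YAW),0],[-np.sin(YAW),np.cos(YAW),0],[0,0,-1]]).T)
def shift(st,n,z):
    R=Ro.from_quat(st["orientation"])
    return np.round(np.degrees((R.inv()*Rt).as_rotvec()),2),np.round(R.inv().apply(tgt(n,z)-st["ee_pos"])*100,2)
def rep(st):print("t",round(st["time_s"],2),"pos",np.round(st["ee_pos"],4),"F",np.round(st["ft_force"],2),"w",round(st["grip_width"],4))
E
python3 - <<'E'
from h import *
from station import arm
s=arm.state();print(Rt.as_matrix());print(shift(s,"pnl",.10));print(shift(s,"pnl",.2))
E
```

```text
[[-0.9640954   0.26555612  0.        ]
 [ 0.26555612  0.9640954   0.        ]
 [ 0.          0.         -1.        ]]
(array([-0.1 ,  0.  ,  1.55]), array([-40.2 , -35.55,  13.11]))
(array([-0.1 ,  0.  ,  1.55]), array([-40.2 , -35.57,   3.11]))
```

Call:
carry_out --targets '[[[0,0,0,-3,-3,0,1],[0,0,0.5,-7,-6,0,1],[0,0,1,-11,-10,0,1],[0,0,1.5,-15,-13,0,1],[0,0,1.5,-19,-17,1,1],[0,0,1.5,-23,-20,2,1],[0,0,1.5,-27,-24,3,1],[0,0,1.5,-31,-27,3,1],[0,0,1.5,-35,-31,3,1],[0,0,1.5,-38,-34,4,1],[0,0,1.5,-40.2,-35.6,6,1],[0,0,1.5,-40.2,-35.6,9,1],[0,0,1.5,-40.2,-35.6,12,1],[0,0,1.5,-40.2,-35.6,13.1,1],[0,0,1.5,-40.2,-35.6,13.1,1],[0,0,1.5,-40.2,-35.6,13.1,1]]]'

```text
time_s: 2.1
ee_pos: [0.4611, 0.1888, 0.101]
orientation: [0.133, 0.991, -0.0, 0.001]
ft_force: [-0.1, 0.6, -0.3]
grip_width: -0.0002
```

```bash
python3 - <<'E'
from h import *
from station import arm
s=arm.state();rep(s);print(shift(s,"pnl",.042))
for n in("scene","top"):
    cv2.imwrite(f"pics/{n}1.png",cv2.resize(arm.camera(n)["pixels"][150:310,200:420],None,fx=3,fy=3))
E
```

```text
t 2.1 pos [0.4611 0.1888 0.101 ] F [-0.14  0.61 -0.3 ] w -0.0002
(array([-0.04,  0.08,  0.06]), array([0.06, 0.  , 5.9 ]))
```

View pics/scene1.png

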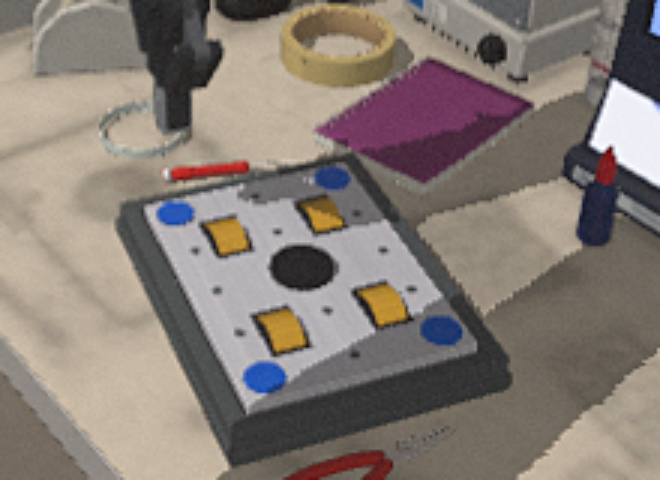

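View pics/top1.png

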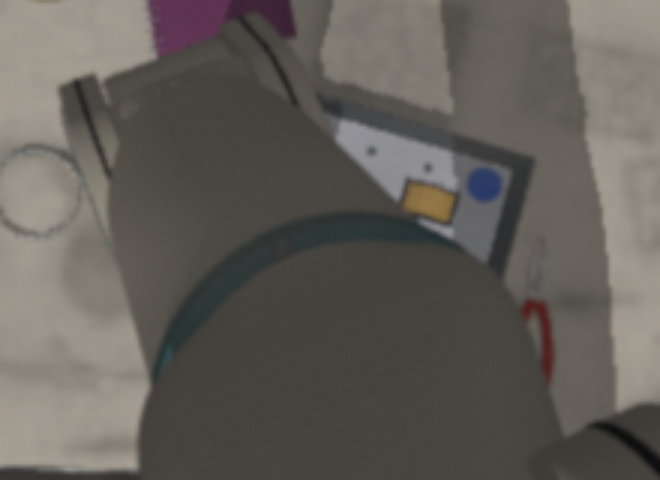

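Call:
carry_out --targets '[[[0,0,0,0,0,3,1],[0,0,0,0,0,5.5,1],[0,0,0,0,0,6.5,1],[0,0,0,0,0,6.7,1],[0,0,0,0,0,6.8,1],[0,0,0,0,0,6.8,1]]]'

```text
time_s: 2.95
ee_pos: [0.4617, 0.189, 0.0338]
orientation: [0.134, 0.991, 0.0, 0.001]
ft_force: [0.2, 0.8, 0.1]
grip_width: 0.0004
```

Call:
carry_out --targets '[[[0,0,0,0,0,0.1,1],[0,0,0,0,0,0.2,1],[0,0,0,0,0,0.25,1],[0,0,0,0,0,0.25,1]]]'

```text
time_s: 3.45
ee_pos: [0.462, 0.1891, 0.0321]
orientation: [0.134, 0.991, 0.0, 0.002]
ft_force: [-0.2, 0.4, 8.4]
grip_width: 0.0001
```

Call:
carry_out --targets '[[[0,0,0,0,0,-1.5,1],[0,0,0,0,0,-3,1],[0,0,0,-4,0,-3,1],[0,0,0,-8,0,-3,1],[0,0,0,-11.6,0,-3,1],[0,0,0,-11.6,0,-2,1],[0,0,0,-11.6,0,-1,1],[0,0,0,-11.6,0,-0.4,1],[0,0,0,-11.6,0,-0.2,1],[0,0,0,-11.6,0,-0.2,1],[0,0,0,-11.6,0,-0.2,1]]]'

```text
time_s: 4.82
ee_pos: [0.574, 0.1586, 0.0347]
orientation: [0.133, 0.991, 0.0, 0.002]
ft_force: [-0.2, 0.3, -0.3]
grip_width: -0.0002
```

```bash
python3 - <<'E'
from h import *
from station import arm
s=arm.state();rep(s);print(shift(s,"pfl",.032))
E
```

```text
t 4.83 pos [0.574  0.1586 0.0347] F [-0.22  0.25 -0.34] w -0.0002
(array([0.07, 0.21, 0.06]), array([ 0.13, -0.09,  0.27]))
```

Call:
carry_out --targets '[[[0,0,0,0,-0.1,0.1,1],[0,0,0,0,-0.1,0.2,1],[0,0,0,0,-0.1,0.3,1],[0,0,0,0,-0.1,0.35,1],[0,0,0,0,-0.1,0.35,1]]]'

```text
time_s: 5.45
ee_pos: [0.5737, 0.1575, 0.0321]
orientation: [0.134, 0.991, 0.0, 0.002]
ft_force: [-2.0, -0.1, 7.6]
grip_width: 0.0003
```

Call:
carry_out --targets '[[[0,0,0,0,0,-1.5,1],[0,0,0,0,0,-3,1],[0,0,0,0,-4,-3,1],[0,0,0,0,-8,-3,1],[0,0,0,0,-12,-3,1],[0,0,0,0,-16,-3,1],[0,0,0,0.1,-16.6,-2,1],[0,0,0,0.1,-16.6,-1,1],[0,0,0,0.1,-16.6,-0.4,1],[0,0,0,0.1,-16.6,-0.2,1],[0,0,0,0.1,-16.6,-0.2,1],[0,0,0,0.1,-16.6,-0.2,1]]]'

```text
time_s: 6.95
ee_pos: [0.5291, -0.0019, 0.034]
orientation: [0.133, 0.991, 0.0, 0.002]
ft_force: [-0.1, -0.3, 0.1]
grip_width: 0.0002
```

```bash
python3 - <<'E'
from h import *
from station import arm
s=arm.state();rep(s);print(shift(s,"pfr",.032))
E
```

```text
t 6.95 pos [ 0.5291 -0.0019  0.034 ] F [-0.11 -0.3   0.07] w 0.0002
(array([0.08, 0.24, 0.09]), array([ 0.07, -0.02,  0.2 ]))
```

Call:
carry_out --targets '[[[0,0,0,0,0,0.1,1],[0,0,0,0,0,0.2,1],[0,0,0,0,0,0.3,1],[0,0,0,0,0,0.3,1],[0,0,0,0,0,0.3,1]]]'

```text
time_s: 7.58
ee_pos: [0.5293, -0.002, 0.0312]
orientation: [0.133, 0.991, 0.0, 0.002]
ft_force: [0.0, 0.1, 2.2]
grip_width: -0.0
```

Call:
carry_out --targets '[[[0,0,0,0,0,0.1,1],[0,0,0,0,0,0.2,1],[0,0,0,0,0,0.25,1],[0,0,0,0,0,0.25,1]]]'

```text
time_s: 8.07
ee_pos: [0.5295, -0.0022, 0.0287]
orientation: [0.133, 0.991, 0.0, 0.003]
ft_force: [0.7, -1.2, 4.0]
grip_width: 0.0002
```

The far right corner gives: 3 mm down at about 4 N. I'll press the near right pad as well to be sure.

Call:
carry_out --targets '[[[0,0,0,0,0,-1.5,1],[0,0,0,0,0,-3.3,1],[0,0,0,4,0,-3.3,1],[0,0,0,8,0,-3.3,1],[0,0,0,11.6,0,-3.3,1],[0,0,0,11.6,0,-2.3,1],[0,0,0,11.6,0,-1.3,1],[0,0,0,11.6,0,-0.7,1],[0,0,0,11.6,0,-0.5,1],[0,0,0,11.6,0,-0.5,1],[0,0,0,11.6,0,-0.5,1]]]'

```text
time_s: 9.45
ee_pos: [0.4179, 0.0285, 0.0335]
orientation: [0.133, 0.991, 0.0, 0.003]
ft_force: [0.4, 0.3, -0.4]
grip_width: -0.0001
```

```bash
python3 - <<'E'
from h import *
from station import arm
s=arm.state();rep(s);print(shift(s,"pnr",.032))
E
```

```text
t 9.45 pos [0.4179 0.0285 0.0335] F [ 0.44  0.28 -0.36] w -0.0001
(array([0.08, 0.33, 0.08]), array([0.14, 0.  , 0.15]))
```

Call:
carry_out --targets '[[[0,0,0,0,0,0.1,1],[0,0,0,0,0,0.2,1],[0,0,0,0,0,0.22,1],[0,0,0,0,0,0.22,1]]]'

```text
time_s: 9.95
ee_pos: [0.4181, 0.0285, 0.032]
orientation: [0.133, 0.991, 0.0, 0.003]
ft_force: [-1.8, 0.0, 11.8]
grip_width: -0.0002
```

Call:
carry_out --targets '[[[0,0,0,0,0,-1.5,1],[0,0,0,0,0,-3.5,1],[0,0,0,-3,1,-3.5,1],[0,0,0,-6,2.2,-3.5,1],[0,0,0,-9.1,3.4,-3.5,1],[0,0,0,-9.1,3.4,-2,1],[0,0,0,-9.1,3.4,-1.5,1],[0,0,0,-9.1,3.4,-1.5,1],[0,0,0,-9.1,3.4,-1.5,1]]]'

```text
time_s: 11.08
ee_pos: [0.5141, 0.0373, 0.0478]
orientation: [0.133, 0.991, -0.0, 0.003]
ft_force: [0.3, -0.7, -0.1]
grip_width: -0.0
```

```bash
python3 - <<'E'
from h import *
from station import arm
s=arm.state();rep(s);print(shift(s,"sfr",.039))
cv2.imwrite("pics/scene2.png",cv2.resize(arm.camera("scene")["pixels"][150:310,200:420],None,fx=3,fy=3))
E
```

```text
t 11.07 pos [0.5141 0.0373 0.0478] F [ 0.27 -0.72 -0.11] w -0.0
(array([0.05, 0.37, 0.13]), array([-0.02, -0.01,  0.88]))
```

View pics/scene2.png

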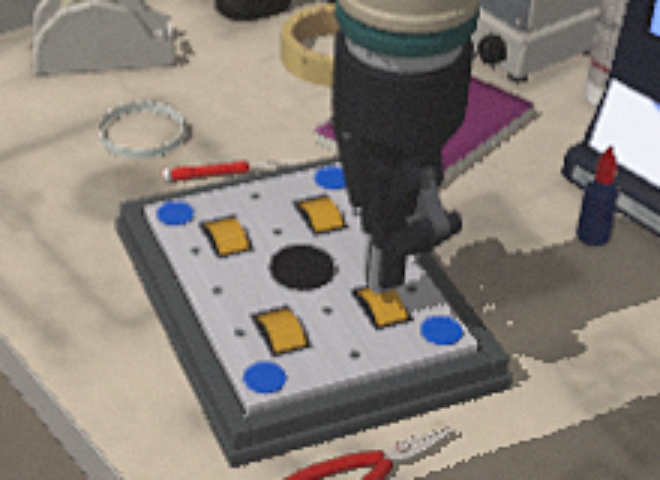

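Call:
carry_out --targets '[[[0,0,0,0,0,0.6,1],[0,0,0,0,0,0.9,1],[0,0,0,0,0,1.1,1],[0,0,0,0,0,1.3,1],[0,0,0,0,0,1.5,1],[0,0,0,0,0,1.7,1],[0,0,0,0,0,1.8,1],[0,0,0,0,0,1.8,1]]]'

```text
time_s: 12.12
ee_pos: [0.5144, 0.0371, 0.0303]
orientation: [0.133, 0.991, -0.0, 0.004]
ft_force: [-1.3, -0.7, 6.7]
grip_width: -0.0003
```

Call:
carry_out --targets '[[[0,0,0,0,0,0.1,1],[0,0,0,0,0,0.2,1],[0,0,0,0,0,0.3,1],[0,0,0,0,0,0.3,1]]]'

```text
time_s: 12.62
ee_pos: [0.5146, 0.0369, 0.0281]
orientation: [0.133, 0.991, -0.001, 0.004]
ft_force: [-1.7, -0.3, 10.4]
grip_width: -0.0003
```

Call:
carry_out --targets '[[[0,0,0,0,0,0.1,1],[0,0,0,0,0,0.2,1],[0,0,0,0,0,0.2,1],[0,0,0,0,0,0.2,1]]]'

```text
time_s: 13.12
ee_pos: [0.5147, 0.0369, 0.0279]
orientation: [0.133, 0.991, -0.001, 0.005]
ft_force: [-3.4, -1.2, 19.5]
grip_width: 0.0003
```

Call:
carry_out --targets '[[[0,0,0,0,0,0.25,1],[0,0,0,0,0,0.25,1],[0,0,0,0,0,-1,1],[0,0,0,0,0,-4,1],[0,0,0,0,0,-9,1],[0,0,0,0,0,-14,1],[0,0,0,5,5,-16,1],[0,0,0,8,10,-16,1],[0,0,0,11,15,-16,1],[0,0,0,14,20,-16,1],[0,0,0,17,25,-16,1],[0,0,0,20,30,-16,1],[0,0,0,23,35,-16,1],[0,0,0,27,40,-16,1],[0,0,0,27,40,-16,1],[0,0,0,27,40,-16,1]]]'

```text
time_s: 15.12
ee_pos: [0.3579, 0.4941, 0.1843]
orientation: [0.132, 0.991, -0.002, 0.005]
ft_force: [0.6, -0.5, -0.2]
grip_width: -0.0002
```

```bash
python3 - <<'E'
from h import *
from station import arm
s=arm.state();rep(s)
for n in("scene","top"):
    c=arm.camera(n);c0=dict(np.load(n+"0.npz"))
    cv2.imwrite(f"pics/{n}3.png",cv2.resize(c["pixels"][150:310,200:420],None,fx=3,fy=3))
    T=np.array(c["camera_from_world"])
    for k in L:
        z=.032 if k[0]=="p" else .038
        p=T[:3,:3]@tgt(k,z)+T[:3,3]
        uv=cv2.projectPoints(p.reshape(1,3),np.zeros(3),np.zeros(3),K(c),np.array(c["distortion"],float))[0][0,0]
        print(n,k,np.round(uv),"z before/after",round(depthpt(c0,uv)[2],4),round(depthpt(c,uv)[2],4))
E
```

```text
t 15.12 pos [0.3579 0.4941 0.1843] F [ 0.63 -0.46 -0.19] w -0.0002
scene pnl [259. 221.] z before/after 0.0353 0.0354
scene pnr [289. 276.] z before/after 0.0345 0.0358
scene pfl [311. 209.] z before/after 0.0335 0.0337
scene pfr [347. 260.] z before/after 0.034 0.0343
scene snl [276. 226.] z before/after 0.0397 0.0401
scene snr [294. 257.] z before/after 0.039 0.0391
scene sfl [307. 219.] z before/after 0.0405 0.04
scene sfr [328. 249.] z before/after 0.0401 0.0324
top pnl [270. 241.] z before/after 0.0335 0.0338
top pnr [346. 264.] z before/after 0.0335 0.0334
top pfl [286. 189.] z before/after 0.0335 0.0336
top pfr [361. 211.] z before/after 0.0343 0.0338
top snl [289. 234.] z before/after 0.0382 0.0388
top snr [334. 248.] z before/after 0.0384 0.0391
top sfl [298. 203.] z before/after 0.0382 0.0381
top sfr [343. 217.] z before/after 0.0385 0.0312
```

View pics/scene3.png

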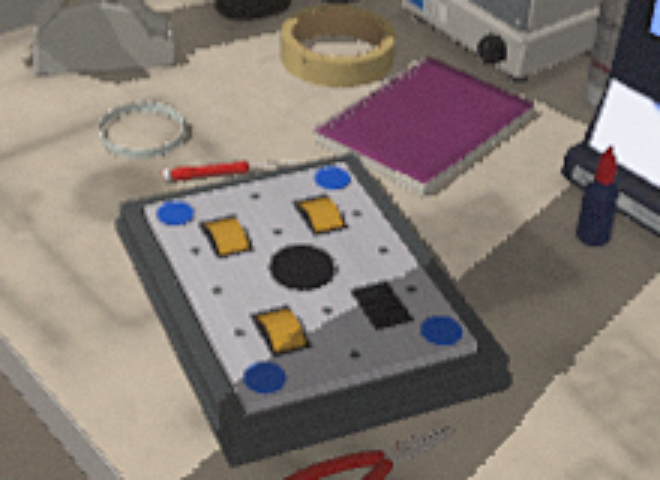

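View pics/top3.png

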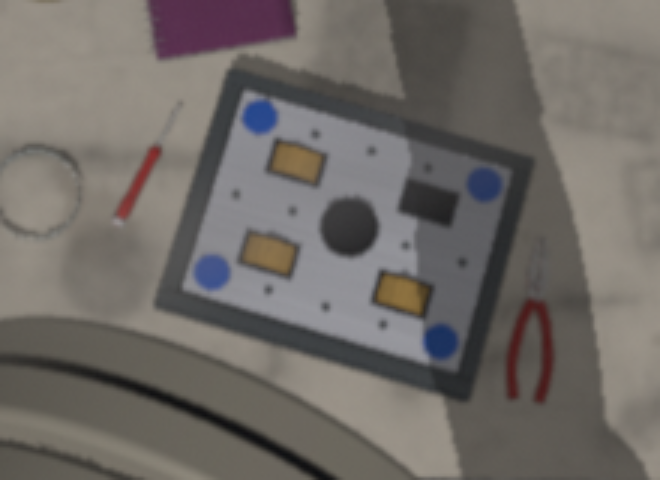

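The far right shim, at (382,304) in the scene crop, is now down flush in its black frame. Its height fell from about 38.5 to 31 mm. The other three shims still stand at 38–40 mm, and nothing else has moved.

```bash
python3 -c "
from station import arm
print(arm.hand_in())"
```

```text
the job is handed in; nothing more can be done
None
```

The rocking corner is the far right one. I pressed its shim flat and handed the job in at about 15 s; no verdict is reported.

- **Finding the corner:** I pressed all four blue pads with the shut fingertips. Near left, far left and near right held firm at 8–12 N with the fingertip at 32 mm, the height of the pad tops. Far right gave: it was down to 28.7 mm at only 4 N.
- **Pressing the shim:** I pressed the far right shim until it hit a hard stop, at 27.9 mm and 19.5 N with the plate sunk under the push. I then lifted off and moved the arm clear.
- **Last checks:** By camera depth the far right shim's crown fell from about 38.5 to 31 mm, flush in its black frame. The other three shims still stand at about 38–40 mm. All four pads read their starting height to within about 1 mm. The screwdriver, pliers and lens look undisturbed.
- **Limit of the check:** No brass is visible on the pressed shim any more, only black, so the 31 mm may be the frame's height. That it is flat rests on this reading together with the hard stop. No check failed.

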